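Pack the hex dumbbell set into its caddy

ROBOT

A 6-joint arm with a two-finger parallel gripper is mounted at the origin on the work surface. World frame = base frame: x ahead of the robot, y to its left, z up, the work surface at z = 0. Lengths are in m, angles in rad, forces in N, time in s.
With the tool pointing down it reaches from about 0.35 to 0.875 m from the base axis. Payload 4.2 kg.
Tool frame: the origin (TCP) lies midway between the tips of the shut fingers; the grasp point (between the pads) lies 19 mm behind it; z points along the fingers, y is the line along which they close (so a half turn about z gives the same grasp; the last joint's range is limited). The gripper opens to 85 mm and grips with 20 to 120 N. Pads are 22 mm wide; open, the fingers measure 114 mm over their backs; the gripper's body (76 mm by 85 mm) begins 54 mm behind the grasp point. The pads swing forward as they close: fully open they stand 13 mm farther back than shut.
Start: joints at [1.538, 0.385, 0.008, 0, -1.194, -0.259], TCP at [0.18, 0.599, 0.231] pointing down, gripper open.
Joint ranges: [-3.14, 3.14], [-1.21, 2.06], [-1.07, 1.41], [-3.16, 2.05], [-2.99, -0.16], [-3.1, 3.1]. Speed limits (rad/s): [2.79, 2.79, 3.14, 3.14, 3.14, 3.14].

INTERFACE

Orientations are given as a unit quaternion [w, x, y, z].
In Python, from cell import ctrl, claw, read_camera, camera_params, hand_in, nets gives the robot as it stands. Calls block until the motion is done:
- ctrl.reach(position, orientation): joint-space move of the TCP to a pose.
- ctrl.move_linear(position, frame=None, vel=0.15, guard=None): straight line of the TCP; frame=None keeps the orientation; vel is the mean speed in m/s. With guard (N) it stops when the force on the tool has changed by that much, and returns True; else False.
- ctrl.goto_joints(angles): joint-space move.
- claw.move_gripper(opening, squeeze=None): finger opening in m; squeeze is the grip in N (None keeps the last); returns when the fingers have stopped.
- ctrl.pause(seconds).
- ctrl.inverse_kinematics(position, orientation): joint angles nearest the present ones, or None.
- ctrl.state(): the state.
- read_camera(name): name is "scene" or "top" or "wrist"; returns (picture, depth): 400x640x3 uint8, red, green, blue; 400x640 float32, m along the optical axis (not along the pixel's ray), 0 where there is no reading.
- camera_params(name): a dict with "K" (3x3 intrinsics, pixels), "eye" and "orientation" of the camera in the world. Camera axes: x right, y down, z forward; pixel columns grow to the right and rows downward; lengths in m; the calibration is good to about 2 mm. A picture is of the moment at which its call begins: read the wrist's pose just before it. camera_params takes no time and is no camera call; for the wrist camera it gives the pose at the moment of the call.
A pose or a line that the arm cannot do raises ctrl.Unreachable and nothing moves.
- hand_in(): hands the job in; it is judged then, once.
Trained networks look in the newest picture that a camera, given by its name, has taken for a name from the list of things; names that differ only in an ending like _2 or _b are one class to them, and where a whole thing is asked for, a point or a joint stands for the part that bears it (a point fixed in the world has none). Each returns a list of dicts, best first, with "score" (0 to 1); they miss things now and then, are a little off and sometimes report something else, mostly with a low value. They report only what shows in the picture. A call takes as long as a camera call. They do not tell look-alikes from the thing itself.
- nets.outline_of(target, camera): "mask" (400x640 bool, what is visible of it) and "uv" ([column, row] in pixels, amid what is visible of it).
The state is a dict: "clock": time; "q": joint angles; "dq": joint speeds; "joint_torque": joint torques, N m; "tcp_pos": TCP position; "orientation": TCP orientation; "contact_force": force on the tool from outside, world axes, zero at the start; "ft_torque": the same for the moment, N m; "gripper_width": finger opening in m; "gripper_force": force on a finger pad.
Only numpy, scipy, OpenCV 4.12 (cv2) and the standard library are available. Lean on these libraries where they do the work, as an engineer would, in place of code of your own. Each camera call takes 0.05 s, during which the arm holds its last target. There are 200 camera calls.

TASK

Pack the three small dumbbells with hexagonal heads and bare metal handles into the caddy, each lying fully down inside the cradle of its own colour. Set them down gently, do not drop them, and leave the three square-headed, black-handled dumbbells of the same colours where they lie.

Things in the scene. Friction and masses are not known exactly. Their poses are not given: they have to be found in the camera images.
- hex_red: dumbbell to pack: red HEXAGONAL heads, bare silver metal handle, about 0.5 kg, lying on a flat. 140 mm long; heads 26 mm long, 44 mm across flats, 51 across corners; round handle 24 mm thick, 88 mm clear between the heads. Origin: middle of the handle on its axis, 22 mm above what it lies on; x along the handle (either way round is the same), z up.
- hex_blue: dumbbell to pack: blue HEXAGONAL heads, bare silver metal handle, about 0.5 kg, lying on a flat. 140 mm long; heads 26 mm long, 44 mm across flats, 51 across corners; round handle 24 mm thick, 88 mm clear between the heads. Origin: middle of the handle on its axis, 22 mm above what it lies on; x along the handle (either way round is the same), z up.
- hex_yellow: dumbbell to pack: yellow HEXAGONAL heads, bare silver metal handle, about 0.5 kg, lying on a flat. 140 mm long; heads 26 mm long, 44 mm across flats, 51 across corners; round handle 24 mm thick, 88 mm clear between the heads. Origin: middle of the handle on its axis, 22 mm above what it lies on; x along the handle (either way round is the same), z up.
- square_red: look-alike of another set, not to be packed: red SQUARE heads, BLACK handle, about 0.5 kg; 140 mm long, heads 44 x 44 mm and 26 mm long, handle 24 mm thick. Origin: middle of the handle, 22 mm above the table; x along the handle, z up.
- square_blue: look-alike of another set, not to be packed: blue SQUARE heads, BLACK handle, about 0.5 kg; 140 mm long, heads 44 x 44 mm and 26 mm long, handle 24 mm thick. Origin: middle of the handle, 22 mm above the table; x along the handle, z up.
- square_yellow: look-alike of another set, not to be packed: yellow SQUARE heads, BLACK handle, about 0.5 kg; 140 mm long, heads 44 x 44 mm and 26 mm long, handle 24 mm thick. Origin: middle of the handle, 22 mm above the table; x along the handle, z up.
- cradle_red: fixed red cradle in the caddy, takes one dumbbell along its x. Outside 170 x 70 mm (x, y). Origin: centre of its underside, z up; floor 5 mm above it, so a seated dumbbell's origin is 27 mm above it. Clear inside 156 x 62 mm. Rim 14 mm above the origin: walls across the x ends, side lips only for |x| 45 to 80 mm; the middle is open at the sides for fingers.
- cradle_blue: fixed blue cradle in the caddy, takes one dumbbell along its x. Outside 170 x 70 mm (x, y). Origin: centre of its underside, z up; floor 5 mm above it, so a seated dumbbell's origin is 27 mm above it. Clear inside 156 x 62 mm. Rim 14 mm above the origin: walls across the x ends, side lips only for |x| 45 to 80 mm; the middle is open at the sides for fingers.
- cradle_yellow: fixed yellow cradle in the caddy, takes one dumbbell along its x. Outside 170 x 70 mm (x, y). Origin: centre of its underside, z up; floor 5 mm above it, so a seated dumbbell's origin is 27 mm above it. Clear inside 156 x 62 mm. Rim 14 mm above the origin: walls across the x ends, side lips only for |x| 45 to 80 mm; the middle is open at the sides for fingers.
- caddy: fixed grey open caddy, 196 x 248 mm (x, y); origin: centre of its underside on the table, z up. Floor 5 mm thick; on it the three cradles lie side by side along y at 74 mm pitch, x parallel to the caddy's, in varying order. Its long-x side walls (at y = +-122 mm) are 14 mm high, its end walls (x = +-96 mm) 22 mm, with bar handles to 122 mm from the centre at 22 mm height.
Things that resemble listed ones, but are neither listed nor needed, are in the scene too. Leave any green or purple look-alike of the hex_yellow alone.

How it is judged:
At the end, for the whole second after the job is handed in: Each hexagonal dumbbell lies in its own colour's cradle: centre within 15 mm horizontally, handle within 0.17 rad of the cradle's x axis (either way), origin 23 to 31 mm above the cradle's, below 0.02 m/s and 0.2 rad/s. Each square-headed one is within 15 mm of its start (horizontal distance between hex_red and cradle_red below 0.015 m and z of hex_red in the frame of cradle_red between 0.023 and 0.031 m and angle between the x axis of hex_red and the x axis of cradle_red, either way round below 0.17 rad and linear speed of each of hex_red, hex_blue, hex_yellow below 0.02 m/s and angular speed of each of hex_red, hex_blue, hex_yellow below 0.2 rad/s and distance of each of square_red, square_blue, square_yellow from where it was at the start of the episode below 0.015 m and horizontal distance between hex_blue and cradle_blue below 0.015 m and z of hex_blue in the frame of cradle_blue between 0.023 and 0.031 m and angle between the x axis of hex_blue and the x axis of cradle_blue, either way round below 0.17 rad and horizontal distance between hex_yellow and cradle_yellow below 0.015 m and z of hex_yellow in the frame of cradle_yellow between 0.023 and 0.031 m and angle between the x axis of hex_yellow and the x axis of cradle_yellow, either way round below 0.17 rad); the robot touches nothing.
It fails at once if a square-headed dumbbell is moved more than 15 mm (distance of any of square_red, square_blue, square_yellow from where it was at the start of the episode above 0.015 m).
It fails at once if a hexagonal dumbbell is dropped or thrown (over 0.6 m/s with no finger on it, a fall of about 18 mm) ((contact force between the fingers and hex_red below 0.05 N and linear speed of hex_red above 0.6 m/s) or (contact force between the fingers and hex_blue below 0.05 N and linear speed of hex_blue above 0.6 m/s) or (contact force between the fingers and hex_yellow below 0.05 N and linear speed of hex_yellow above 0.6 m/s)).
It also fails if it takes over 83 s, if anything falls off the work surface, if the arm or the gripper's body presses on something with over 40 N, if the wrist force passes 120 N, or if a joint passes its speed limit or range.

## Working session

There is one attempt and no reset: what is moved stays moved. The work goes in short steps, each a Python script; the robot and the scene stay as the last script left them, time stands still between calls to the robot, and variables do not carry over. Pictures are saved under pics/ and viewed, at most 14 in all, crops included, and the job is handed in when it is done.

```bash
ls; mkdir -p pics; python3 - <<'E'
from cell import *
import cv2,numpy as np
for n in("top","scene"):
    p,d=read_camera(n); cv2.imwrite(f"pics/{n}0.png",p[:,:,::-1]); np.save(f"pics/{n}0.npy",d)
    c=camera_params(n); print(n,c)
print(ctrl.state()["clock"])
E
```

```text
pics
top {'K': array([[439.78859254,   0.        , 316.80709898],
       [  0.        , 439.78859254, 196.85226277],
       [  0.        ,   0.        ,   1.        ]]), 'eye': array([0.24378083, 0.01637551, 1.32424813]), 'orientation': array([-0.05787262,  0.70926522, -0.70113196,  0.04480603])}
scene {'K': array([[386.21801688,   0.        , 312.60127904],
       [  0.        , 386.21801688, 196.87081471],
       [  0.        ,   0.        ,   1.        ]]), 'eye': array([1.01570175, 0.34673918, 0.83158226]), 'orientation': array([-0.17521848,  0.45666687,  0.8193429 , -0.29905027])}
0.1
```

View pics/top0.png

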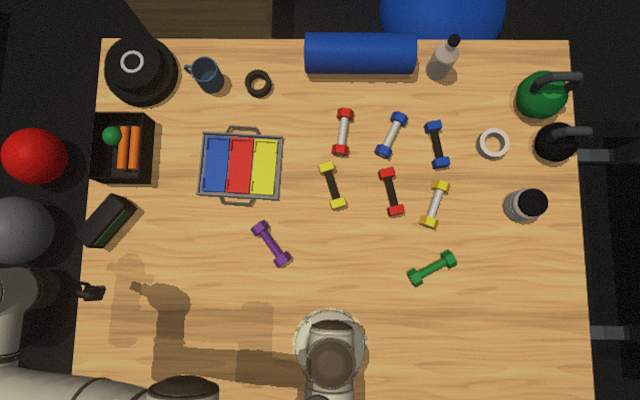

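View pics/scene0.png

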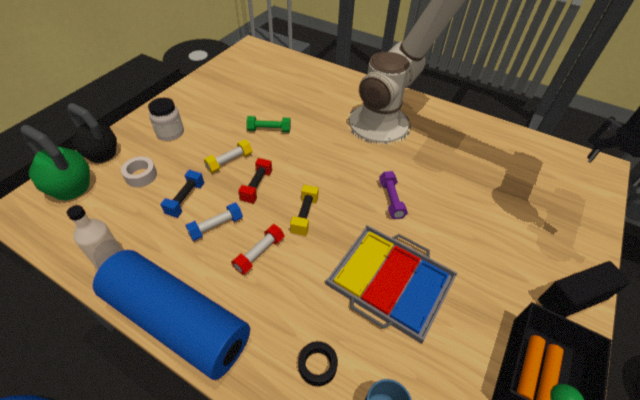

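The top view shows the hex dumbbells with silver handles: red (343,132), blue (391,135) and yellow (435,204). The black-handled squares are yellow (332,185), red (391,192) and blue (437,145). The caddy is at (241,166), with cradles blue, red, yellow from left to right.

```bash
cat > h.py <<'E'
from cell import *
import cv2,numpy as np
from scipy.spatial.transform import Rotation as R
def world(c,d):
    v,u=np.indices(d.shape); K=c["K"]
    P=np.dstack([(u-K[0,2])/K[0,0]*d,(v-K[1,2])/K[1,1]*d,d])
    q=c["orientation"]; return P@R.from_quat(np.r_[q[1:],q[0]]).as_matrix().T+c["eye"]
def cmasks(p):
    h,s,v=cv2.split(cv2.cvtColor(p,cv2.COLOR_RGB2HSV)); b=(s>140)&(v>60)
    return dict(red=b&((h<6)|(h>172)),blue=b&(h>102)&(h<125),yellow=b&(h>22)&(h<36))
def blobs(p,W,d,lo,hi,amin):
    """coloured blobs with points in the height band: colour -> [(xy rect centre, size, angle, z, uv, n)]"""
    o={}
    for k,m in cmasks(p).items():
        m=m&(d>0)&(W[...,2]>lo)&(W[...,2]<hi)
        n,l,st,ce=cv2.connectedComponentsWithStats(m.astype(np.uint8))
        o[k]=[]
        for i in range(1,n):
            if st[i,4]>amin:
                Q=W[l==i]; (c,sz,a)=cv2.minAreaRect(Q[:,:2].astype(np.float32))
                o[k].append((np.round(c,4),np.round(sz,4),round(a,1),round(float(np.median(Q[:,2])),4),ce[i].round(),st[i,4]))
    return o
E
python3 - <<'E'
from h import *
p=cv2.imread("pics/top0.png")[:,:,::-1].copy(); d=np.load("pics/top0.npy"); W=world(camera_params("top"),d)
print(W[200,200],W[100,300])
for nm,lo,hi,a in(("heads",.015,.07,20),("cradle",-.01,.022,300)):
    print(nm)
    for k,v in blobs(p,W,d,lo,hi,a).items():
        for b in v: print(k,*b)
E
```

```text
[0.42366546 0.39795348 0.00332493] [7.44750324e-01 9.89719316e-02 6.81669814e-04]
heads
red [ 0.6907 -0.0409] [0.0467 0.0244] 83.2 0.043 [345. 113.] 132
red [0.5977 0.2757] [0.0698 0.0379] 87.9 0.0196 [242. 141.] 90
red [ 0.5782 -0.0262] [0.0465 0.0251] 82.8 0.0431 [340. 149.] 134
red [ 0.5073 -0.1647] [0.0249 0.044 ] 12.2 0.0456 [387. 172.] 127
red [0.4679 0.2831] [0.0708 0.0414] 86.2 0.0203 [237. 188.] 94
red [ 0.3973 -0.1898] [0.0252 0.0427] 13.1 0.0447 [395. 210.] 132
blue [ 0.6775 -0.2051] [0.0438 0.0249] 65.2 0.0444 [399. 117.] 101
blue [ 0.6529 -0.3078] [0.0227 0.043 ] 8.5 0.0458 [434. 125.] 106
blue [0.6109 0.3432] [0.0732 0.0311] 61.6 0.02 [221. 140.] 49
blue [ 0.575  -0.1551] [0.0437 0.026 ] 60.7 0.0446 [383. 149.] 94
blue [ 0.5422 -0.3276] [0.0241 0.0431] 10.2 0.0455 [442. 161.] 124
blue [0.4597 0.3459] [0.0398 0.0784] 29.9 0.02 [216. 187.] 84
yellow [0.5912 0.2022] [0.0698 0.0406] 86.5 0.0206 [266. 143.] 85
yellow [0.5242 0.0158] [0.0256 0.0423] 18.2 0.0458 [326. 166.] 121
yellow [0.4616 0.2092] [0.07   0.0384] 85.9 0.02 [261. 190.] 99
yellow [ 0.4711 -0.3272] [0.0318 0.0261] 70.7 0.0452 [442. 185.] 91
yellow [ 0.4161 -0.0195] [0.0252 0.0437] 18.1 0.0456 [337. 202.] 129
yellow [ 0.3621 -0.292 ] [0.0352 0.0258] 72.8 0.0444 [431. 222.] 96
cradle
red [0.5318 0.2796] [0.0716 0.1709] 87.0 0.0121 [240. 165.] 1247
blue [0.5343 0.3526] [0.0688 0.1672] 87.2 0.0118 [216. 164.] 1101
yellow [0.527  0.2052] [0.0705 0.1695] 86.9 0.012 [264. 167.] 1209
```

```bash
cat >> h.py <<'E'
HEX=dict(red=((.6907,-.0409),(.5782,-.0262)),blue=((.6775,-.2051),(.575,-.1551)),yellow=((.4711,-.3272),(.3621,-.292)))
CR=dict(red=(.5318,.2796),blue=(.5343,.3526),yellow=(.527,.2052)); CYAW=np.deg2rad(-3)
def quat(yaw,flip):
    q=(R.from_euler("z",yaw+flip*np.pi)*R.from_euler("x",np.pi)).as_quat(); return np.r_[q[3],q[:3]]
def plan(k):
    a,b=map(np.array,HEX[k]); c=(a+b)/2; yaw=np.arctan2(*(a-b)[::-1])
    best=None
    for f in(0,1):
        qs=[ctrl.inverse_kinematics([*xy,.15],quat(y,f)) for xy,y in((c,yaw),(CR[k],CYAW))]
        if any(q is None for q in qs): continue
        s=max(abs(q[5]) for q in qs)
        if best is None or s<best[0]: best=(s,f)
    f=best[1]; return c,quat(yaw,f),quat(CYAW,f),best
ZP=.003
def pick(k):
    c,q,_,_=plan(k)
    claw.move_gripper(.06); ctrl.reach([*c,.13],q)
    hit=ctrl.move_linear([*c,ZP],guard=15,vel=.12)
    claw.move_gripper(0.,40); s=ctrl.state(); w=s["gripper_width"]
    ctrl.move_linear([*c,.13],vel=.15); s2=ctrl.state()
    print(k,"hit",hit,s["tcp_pos"],"w",w,s2["gripper_width"],s2["gripper_force"],"F",s2["contact_force"],s2["clock"])
def place(k):
    _,_,q,_=plan(k); c=CR[k]
    ctrl.reach([*c,.13],q); ctrl.move_linear([*c,ZP+.016],vel=.1)
    hit=ctrl.move_linear([*c,ZP+.008],vel=.02,guard=5); s=ctrl.state()
    claw.move_gripper(.045); ctrl.move_linear([*c,.13],vel=.15)
    print(k,"touch",hit,s["tcp_pos"],ctrl.state()["clock"])
E
python3 - <<'E'
from h import *
for k in HEX: print(k,*plan(k))
pick("red")
p,d=read_camera("scene"); cv2.imwrite("pics/scene1.png",p[:,:,::-1])
E
```

```text
red [ 0.63445 -0.03355] [ 6.11031703e-17  9.97890499e-01 -6.49195798e-02 -3.97517778e-18] [ 6.12113572e-17  9.99657325e-01 -2.61769483e-02 -1.60287580e-18] (np.float64(1.2394463214315854), 0)
blue [ 0.62625 -0.1801 ] [ 5.96625568e-17  9.74363496e-01 -2.24979504e-01 -1.37760215e-17] [ 6.12113572e-17  9.99657325e-01 -2.61769483e-02 -1.60287580e-18] (np.float64(1.1492233606625142), 0)
yellow [ 0.4166 -0.3096] [ 6.04870433e-17  9.87828383e-01 -1.55547698e-01 -9.52454952e-18] [ 6.12113572e-17  9.99657325e-01 -2.61769483e-02 -1.60287580e-18] (np.float64(1.584584240394209), 0)
red hit False [ 0.63491309 -0.03317347  0.00386368] w 0.02288761571887206 0.022564148220737032 39.53452527523041 F [-1.45602436  0.25573806 -5.40008469] 5.8667
```

View pics/scene1.png

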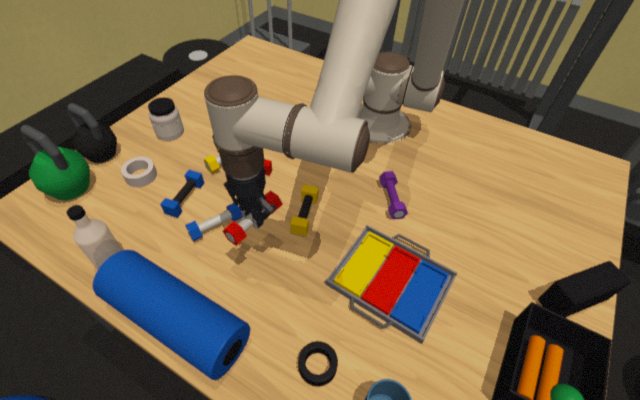

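The red hex dumbbell is held level by its handle at about (255,215). The others have not moved. Next is placing it.

```bash
python3 - <<'E'
from h import *
place("red"); pick("blue")
p,d=read_camera("top"); cv2.imwrite("pics/top1.png",p[:,:,::-1])
W=world(camera_params("top"),d)
for k,v in blobs(p,W,d,.028,.09,20).items():
    for b in v: print(k,*b)
cv2.imwrite("pics/top1c.png",cv2.resize(p[60:320,180:500,::-1],None,fx=2,fy=2))
E
```

```text
red touch True [0.53218428 0.27994959 0.013827  ] 10.0583
blue hit False [ 0.62658541 -0.18028479  0.00384659] w 0.02261928169154413 0.022646626865534994 39.308608174324036 F [-0.30561921  0.19688323 -4.53568063] 14.7083
red [0.5946 0.2763] [0.0508 0.0357] 86.1 0.0525 [240. 143.] 158
red [ 0.507  -0.1642] [0.0241 0.0433] 12.8 0.0451 [387. 172.] 129
red [0.4763 0.2831] [0.0513 0.0264] 85.0 0.0522 [236. 181.] 153
red [ 0.3976 -0.1896] [0.0256 0.0439] 13.6 0.0454 [396. 209.] 131
blue [ 0.6535 -0.3071] [0.0237 0.0431] 8.4 0.0457 [434. 125.] 110
blue [ 0.5426 -0.3272] [0.0249 0.0423] 11.7 0.0451 [442. 161.] 120
yellow [ 0.4701 -0.3287] [0.0334 0.0257] 67.0 0.0451 [443. 185.] 97
yellow [ 0.3629 -0.2904] [0.0313 0.0254] 70.4 0.0455 [431. 221.] 93
```

View pics/top1c.png

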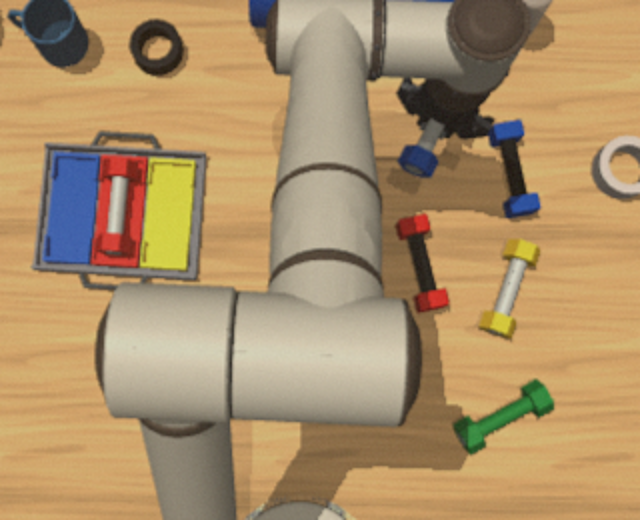

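The crop shows the red dumbbell seated in the red cradle at crop (120,205), and the blue one held at (435,130). Blue and yellow come next.

```bash
python3 - <<'E'
from h import *
place("blue"); pick("yellow"); place("yellow")
c=ctrl.state()["tcp_pos"]; ctrl.reach([.45,-.05,.3],quat(CYAW,0)); ctrl.pause(.3)
p,d=read_camera("top"); W=world(camera_params("top"),d)
for k,v in blobs(p,W,d,.028,.09,20).items():
    for b in v: print(k,*b)
cv2.imwrite("pics/top2c.png",cv2.resize(p[60:320,180:500,::-1],None,fx=2,fy=2))
print(ctrl.state()["clock"])
E
```

```text
blue touch True [0.5346389  0.35296935 0.01382983] 19.6083
yellow hit False [ 0.41705441 -0.30960612  0.00372834] w 0.022780400958465907 0.02291921602104321 39.28867757320404 F [-0.66785448 -0.35195938 -4.68241441] 24.9333
yellow touch True [0.52740059 0.20555437 0.01377313] 29.725
red [0.5908 0.2789] [0.0446 0.026 ] 89.1 0.053 [236. 141.] 57
red [ 0.507 -0.164] [0.0241 0.0441] 14.7 0.0448 [388. 173.] 96
red [0.4766 0.2881] [0.0419 0.0259] 86.8 0.0545 [233. 181.] 92
red [ 0.3969 -0.1899] [0.0244 0.0432] 13.2 0.0453 [396. 209.] 125
blue [0.8191 0.0451] [0.0094 0.0304] 5.1 0.0856 [317.  66.] 27
blue [ 0.818  -0.1097] [0.2676 0.0133] 89.9 0.0816 [372.  68.] 434
blue [ 0.6529 -0.3071] [0.0224 0.042 ] 12.1 0.0454 [434. 125.] 108
blue [0.5946 0.3523] [0.0405 0.0275] 85.2 0.0544 [214. 141.] 97
blue [ 0.5423 -0.3269] [0.025  0.0416] 10.4 0.0456 [442. 161.] 122
blue [0.4801 0.3611] [0.0403 0.0254] 86.8 0.0549 [210. 179.] 86
yellow [ 0.4155 -0.0193] [0.0246 0.0431] 16.8 0.045 [337. 202.] 128
31.275
```

View pics/top2c.png

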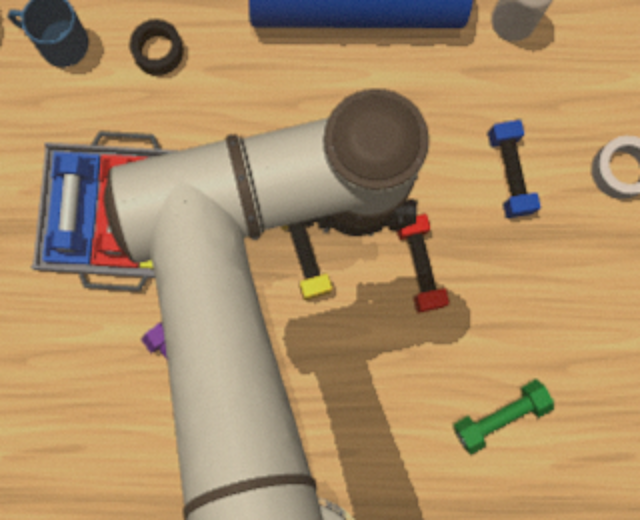

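The blue dumbbell is seated at crop (70,215), and the squares have not moved. The arm hides the yellow one, so I'll swing it aside.

```bash
python3 - <<'E'
from h import *
ctrl.reach([.42,-.4,.3],quat(CYAW-.7,0)); ctrl.pause(.3)
p,d=read_camera("top"); W=world(camera_params("top"),d)
for k,v in blobs(p,W,d,.028,.07,20).items():
    for b in v: print(k,*b)
cv2.imwrite("pics/top3c.png",cv2.resize(p[60:320,180:500,::-1],None,fx=2,fy=2))
print(ctrl.state()["clock"])
E
```

```text
red [0.59   0.2764] [0.0512 0.0271] 85.6 0.0521 [240. 143.] 156
red [ 0.5069 -0.164 ] [0.0238 0.0427] 13.6 0.045 [387. 172.] 126
red [0.4764 0.2831] [0.051  0.0259] 87.3 0.0517 [236. 181.] 154
red [ 0.3973 -0.1896] [0.0251 0.0431] 13.2 0.0455 [396. 209.] 132
blue [ 0.6528 -0.3066] [0.0221 0.0417] 11.1 0.0452 [434. 125.] 109
blue [0.5941 0.353 ] [0.0417 0.026 ] 88.8 0.0545 [213. 141.] 97
blue [ 0.5435 -0.3124] [0.0117 0.0295] 63.7 0.0451 [437. 161.] 31
blue [0.4797 0.3621] [0.0407 0.0254] 80.5 0.0553 [209. 179.] 85
yellow [0.5853 0.2017] [0.0386 0.0269] 86.9 0.0553 [264. 145.] 97
yellow [0.5241 0.0155] [0.0249 0.0417] 15.9 0.0452 [326. 166.] 120
yellow [0.4715 0.2143] [0.0387 0.0254] 82.9 0.0551 [259. 182.] 95
yellow [ 0.4158 -0.0192] [0.0252 0.0429] 17.2 0.0455 [337. 202.] 129
32.95
```

View pics/top3c.png

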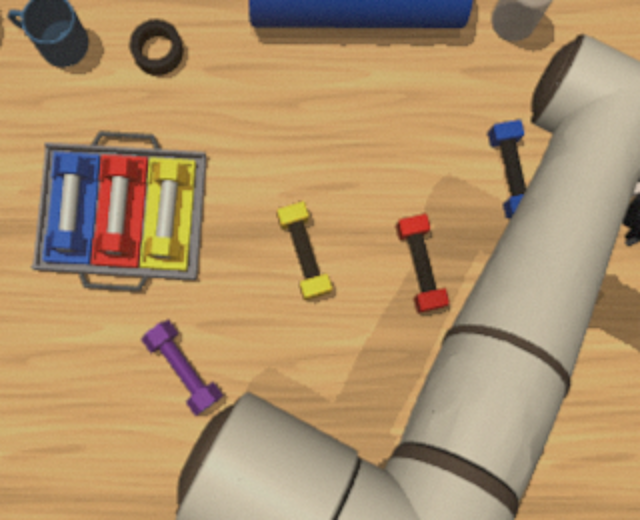

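All three hex dumbbells are seated in their own cradles at crop (70,205), (118,205) and (168,210). They are within about 5 mm and 4° of their cradles, and the squares have not moved.

```bash
python3 -c "
from cell import *
print(hand_in())"
```

```text
the job is handed in; nothing more can be done
None
```

I packed the red, blue and yellow hex dumbbells into their own colour cradles, left the square-headed ones unmoved in the last top-camera views, and handed the job in at about 33 s; it returned no verdict.

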